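# Park the index plunger and turn the decorating wheel

## Robot

A 6-joint arm with a two-finger parallel gripper is mounted at the origin on the work surface. World frame = base frame: x ahead of the robot, y to its left, z up, the work surface at z = 0. Lengths are in m, angles in rad, forces in N, time in s.
With the tool pointing down it reaches from about 0.325 to 0.9 m from the base axis. Payload 3.5 kg.
Tool frame: the origin (TCP) lies at the very end of the fingers, on their centre line; the grasp point (between the pads) lies 19 mm behind it (grasp_offset is the distance from the TCP to the grasp point, in m); z points along the fingers, y is the line along which they close (so a half turn about z gives the same grasp; the last joint's range is limited). The gripper opens to 85 mm and grips with 20 to 120 N. Pads are 22 mm wide; open, the fingers measure 114 mm over their backs; the gripper's body (76 mm by 85 mm) begins 54 mm behind the grasp point. The pads swing forward as they close: fully open they stand 13 mm farther back than shut.
Start: joints at [1.155, 0.276, -0.026, 1.268, 0, 1.467], TCP at [0.192, 0.595, 0.231] pointing down, gripper open.
Joint ranges: [-3.12, 3.12], [-0.85, 1.88], [-1.08, 1.24], [-1.95, 2.15], [-1.57, 1.53], [-3.14, 3.14]. Speed limits (rad/s): [2.57, 2.57, 3.14, 3.14, 3.14, 3.14].

## Interface

Orientations are given as a 3x3 rotation matrix whose columns are the frame's x, y, z axes.
In Python, from workcell import get_obs, read_camera, sign_off, grasp_offset gives the robot as it stands.
- The arm moves only by the tool servo_tool, never from a script. Its argument "motion" is a list of rows, each a list of 3 entries, a list of its own where there are three numbers: the shift along the tool's x, y, z in m, then the turn, a rotation vector about the tool's x, y, z in degrees, then the closure, from 0 (fully open) to 1 (shut). A call has 1 to 5 rows; each row is the pose to reach, as a shift and turn from the pose commanded when the call began, along the tool's axes at that moment; what a row does not reach only later rows make up. A row lasts 1/12 s, in which the tool goes at most 41.7 mm and 7.16 degrees, less where a joint would pass 70% of its speed; a pose out of reach is approached as far as the arm can. A call with a gripper value outside its range is refused whole. The fingers move at their own pace and stop on an object; "squeeze" is the grip in N (left out, the last holds). Time passes only in rows, so rows that repeat a pose let the fingers close. It gives the time, the measured TCP pose, the force, the opening and the grip force at its end, in the units of the state.
- get_obs(): the state, without advancing time (a new reading comes with each control period).
- read_camera(name): name is "scene" or "top"; returns a dict with "color" (420x560x3 uint8, red, green, blue), "intrinsics" (3x3 intrinsics, pixels), "xyz" and "rotation" of the camera in the world. Camera axes: x right, y down, z forward; pixel columns grow to the right and rows downward; lengths in m; the calibration is good to about 2 mm. A picture is of the moment at which its call begins. There is no depth.
- sign_off(): hands the job in; it is judged then, once.
The state is a dict: "time": time; "joint_positions": joint angles; "qd": joint speeds; "effort": joint torques, N m; "ee_pos": TCP position; "orientation": TCP orientation; "ft_force": force on the tool from outside, world axes, zero at the start; "moment": the same for the moment, N m; "grip_width": finger opening in m; "finger_force": force on a finger pad.
Only numpy, scipy, OpenCV 4.12 (cv2) and the standard library are available. Lean on these libraries where they do the work, as an engineer would, in place of code of your own. Each camera call takes 0.05 s, during which the arm holds its last target. There are 200 camera calls.

## Task

The decorating wheel is locked by the sprung index plunger on its bracket. Pull the plunger's knob up and twist it counter-clockwise, feeling for its rest notch without straining it (its cross pin takes no more than 30 N), so that it stays up by itself, and let go of it. Then swing the wheel by its peg counter-clockwise round to its stop and let go, keeping the pot standing in the middle of the wheel and the other things where they are.

Things in the scene. Friction and masses are not known exactly. Their poses are not given: they have to be found in the camera images.
- stand: Grey fixed turntable stand. Origin on the wheel axis at the bench, z up. The plunger axis is upright at x 0, y +95 mm here, on a bracket; round it a steel ring (radius 18 to 28 mm) with a slot at +x, then counter-clockwise a flat rim (top 122 mm up), the rest notch, and an end stop (top 132 mm). The wheel is a disc of radius 110 mm, top 65 mm up.
- lift (a joint): How far the plunger is pulled up, m: 0 = down in its slot, locking the wheel. Spring force 6 N at 0, 11 N at 0.018. Above 0.013 it clears the ring's rim and can be twisted; a hard stop comes at 0.018. Parked in the rest notch it stands at about 0.008; on the rim at about 0.013.
- knob: The plunger's turning part. Origin on its axis at its cross pin's height; x axis along the pin (4 mm thick, sticks out 28 mm to one side). Down, the pin points along the stand's +x. The rest notch (7 mm wide, 5 mm deep) lies 55 to 90 degrees counter-clockwise of that; where is not measured. The end stop blocks the pin 4 degrees past the notch's middle; over 30 N (0.6 Nm of twist there) strains it.
- knob_grip (a point): Middle of the black grip bar on top of the plunger: 46 mm along the knob's x, 12 mm thick along y, 30 mm tall, so take it across its 12 mm from above. Its middle is 157 mm above the bench when down. The ring's end stop ends 10 mm below the bar's underside.
- wheel (a joint): Wheel angle, rad: 0 = locked position, grows counter-clockwise from above, stop at 1.3. Stays where left; about 2 N at the peg turns it. The plunger blocks it while lifted less than 0.005 m.
- peg_mid (a point): Middle of the upright steel peg on the wheel, 16 mm thick, 50 mm tall, 85 mm from the wheel axis; at its middle 90 mm above the bench. With the wheel at 0 it lies 95 degrees clockwise of the stand's +x as seen from the wheel axis.
- pot_center (a point): Centre of the loose terracotta pot, 72 mm across, 60 mm tall, that stands in the middle of the wheel and rides round with it; its rim is 125 mm above the bench.
- jar: Bystander: clear jar with white lid, 72 mm across, 95 mm tall; origin under its centre.
- bowl: Bystander: steel bowl, 150 mm across, 60 mm tall; origin under its centre.
- post_a: Bystander: white plaster six-sided post, 38 mm wide, 110 mm tall, standing; origin under its centre.
- post_b: Bystander: second plaster post like post_a; origin under its centre.
Mind the look-alikes: they are no part of the job. There is more than one size of the part that bears pot_center; the job needs the middle-sized.

How it is judged:
By the outcome, as a careful person would: the job done as asked, in the order asked, and still so for the second after the job is handed in, with the robot touching nothing.
It also fails if it takes over 72 s, if anything falls off the work surface, if the arm or the gripper's body presses on something with over 40 N, if the wrist force passes 120 N, or if a joint passes its speed limit or range.

## Working session

There is one attempt and no reset: what is moved stays moved. The work goes in short steps, Python scripts to look and compute and a tool call to move; the robot and the scene stay as the last step left them, time stands still between calls to the robot, and variables do not carry over. Pictures are saved under pics/ and viewed, at most 10 in all, crops included, and the job is handed in when it is done.

Besides the shell and the picture viewer there is one more tool, called after "Call:" as name(argument=value, ...), one argument or row to a line, values as JSON. servo_tool: Moves the arm, as the interface text tells. Its arguments: {"type":"object","properties":{"motion":{"type":"array","items":{"type":"array"}},"squeeze":{"type":"number"}},"required":["motion"]}

```bash
mkdir -p pics
cat > h.py <<'E'
import numpy as np, cv2
from workcell import get_obs, read_camera, sign_off, grasp_offset
def snap(n,f=None):
    c=read_camera(n)
    if f: cv2.imwrite('pics/'+f,c['color'][:,:,::-1])
    return c
def ray(c,u,v,z):
    d=np.array(c['rotation'])@np.linalg.solve(np.array(c['intrinsics']),[u,v,1.]); o=np.array(c['xyz'])
    return o+d*(z-o[2])/d[2]
def proj(c,p):
    q=np.array(c['intrinsics'])@(np.array(c['rotation']).T@(np.array(p)-np.array(c['xyz']))); return q[:2]/q[2]
E
python3 - <<'E'
from h import *
for n in('scene','top'):
    c=snap(n,n+'0.png'); print(n,np.round(c['xyz'],3),np.round(c['rotation'],3).tolist(),np.round(c['intrinsics'],1).tolist())
o=get_obs();print({k:np.round(v,3).tolist() for k,v in o.items()},grasp_offset)
E
```

```text
scene [1.084 0.681 0.784] [[-0.795, 0.407, -0.45], [0.606, 0.509, -0.611], [-0.02, -0.759, -0.651]] [[382.2, 0.0, 288.8], [0.0, 382.2, 213.9], [0.0, 0.0, 1.0]]
top [0.45  0.064 1.257] [[-0.019, -0.994, 0.112], [-0.999, 0.016, -0.032], [0.03, -0.112, -0.993]] [[496.7, 0.0, 274.9], [0.0, 496.7, 212.6], [0.0, 0.0, 1.0]]
{'time': 0.1, 'joint_positions': [1.155, 0.277, -0.028, 1.268, -0.0, 1.467], 'qd': [-0.001, -0.0, 0.004, 0.0, -0.003, -0.001], 'effort': [-0.0, -44.671, 29.613, 0.008, -0.0, 0.0], 'ee_pos': [0.192, 0.594, 0.23], 'orientation': [[-0.951, 0.308, -0.001], [0.308, 0.951, -0.002], [0.0, -0.002, -1.0]], 'ft_force': [-0.097, -0.326, -0.146], 'moment': [0.034, -0.041, -0.05], 'finger_force': 0.0, 'grip_width': 0.085} 0.0187
```

View pics/scene0.png

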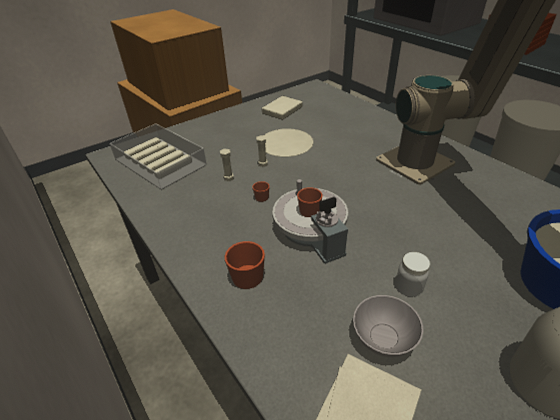

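View pics/top0.png

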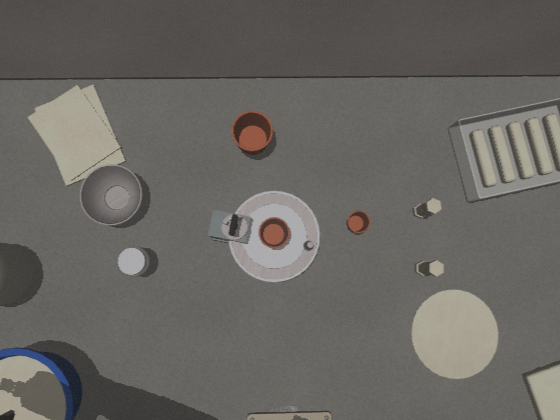

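The scene shows the turntable with the grip bar at (327,205). In the top view the wheel is at (274,236), the black bar at (234,225), the peg at (309,245), and the pot on the wheel at (274,232). The other two pots, (252,135) and (358,222), are decoys.

Run:
```python
from h import *
c=snap('top'); im=c['color']; s=snap('scene')
cv2.imwrite('pics/cropt.png',cv2.resize(im[180:290,195:335,::-1],None,fx=5.5,fy=5.4,interpolation=cv2.INTER_CUBIC))
cv2.imwrite('pics/crops.png',cv2.resize(s['color'][170:270,260:360,::-1],None,fx=6,fy=6,interpolation=cv2.INTER_CUBIC))
g=cv2.cvtColor(im,cv2.COLOR_RGB2GRAY)
# wheel outline: bright vs bench
m=(g>105).astype(np.uint8)*255; m[:,:225]=0;m[:,325:]=0;m[:185]=0;m[290:]=0
k=max(cv2.findContours(m,cv2.RETR_EXTERNAL,cv2.CHAIN_APPROX_NONE)[0],key=cv2.contourArea)
h=cv2.convexHull(k)[:,0]; 
P=np.array([ray(c,u,v,.065)[:2] for u,v in h]); P=P[P[:,1]<ray(c,255,236,.065)[1]]
A=np.c_[2*P,np.ones(len(P))]; x=np.linalg.lstsq(A,(P**2).sum(1),rcond=None)[0]; print('wheel',x[:2],np.sqrt(x[2]+x[0]**2+x[1]**2))
def blob(mm,box,name,z):
    u0,v0,u1,v1=box; M=np.zeros_like(mm,np.uint8);M[v0:v1,u0:u1]=mm[v0:v1,u0:u1]
    k=max(cv2.findContours(M,cv2.RETR_EXTERNAL,cv2.CHAIN_APPROX_NONE)[0],key=cv2.contourArea)
    r=cv2.minAreaRect(k); print(name,r,cv2.contourArea(k),'xyz',ray(c,*r[0],z))
blob((g<45),(222,205,250,245),'bar',.165)
blob((im[:,:,0]>1.6*im[:,:,2]),(250,205,300,262),'pot',.12)
blob((g<75),(300,235,320,255),'peg',.1)
blob((g>150),(110,240,155,280),'jar',.095)
```

```text
wheel [0.5349856  0.02838361] 0.11714897978902486
bar ((234.75001525878906, 227.75001525878906), (0.7071067094802856, 2.8284268379211426), 45.0) 0.5 xyz [0.54109081 0.11790911 0.165     ]
pot ((273.5, 232.0), (30.0, 29.0), 90.0) 677.0 xyz [0.53356507 0.03152791 0.12      ]
peg ((307.7212829589844, 246.9344024658203), (7.938286781311035, 3.841106414794922), 39.80556869506836) 5.0 xyz [ 0.4987945  -0.04818043  0.1       ]
jar ((130.50001525878906, 261.0000305175781), (24.748737335205078, 26.16295051574707), 45.0) 506.0 xyz [0.47391927 0.36237656 0.095     ]
```

View pics/cropt.png

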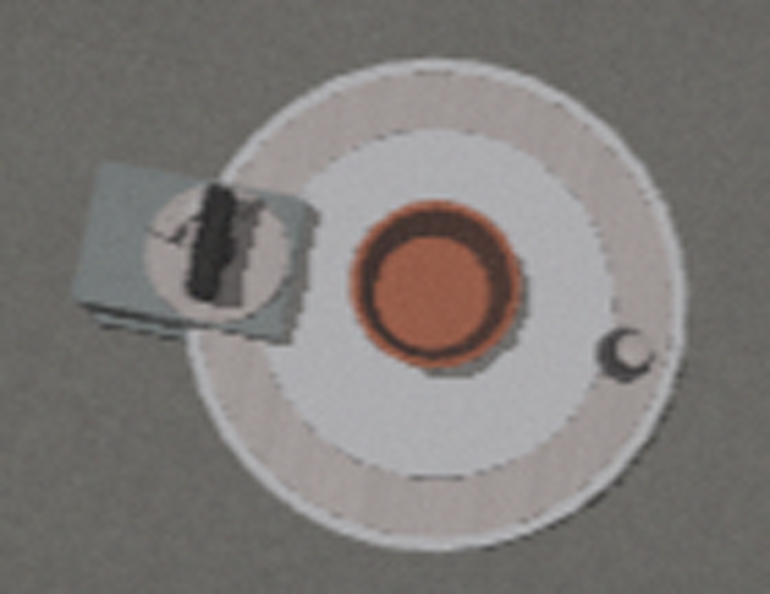

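View pics/crops.png

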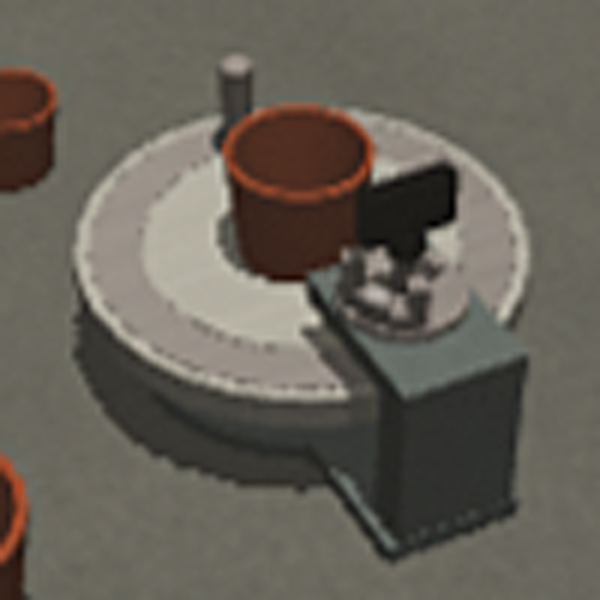

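The crops show the ring centred at crop (218,252), the bar running from (221,187) to (201,300), and the wheel centred at (437,304). The peg top is at (632,348). A dark mark on the ring at about (168,235) is likely the notch.

Run:
```python
from h import *
c=snap('top'); s=snap('scene')
f=lambda x,y,z: ray(c,x/5.5+195,y/5.4+180,z)
f2=lambda x,y,z: ray(s,x/6+260,y/6+170,z)
w=f(437,304,.065); r=f(218.5,252,.122); a=f(221,187,.165);b=f(201,300,.165)
print('wheel',w,'ring',r,'bar',(a+b)/2,a-b)
print('dist',np.linalg.norm((r-w)[:2]),'stand yaw',np.degrees(np.arctan2(*(r-w)[1::-1]))-90,'bar yaw',np.degrees(np.arctan2(*(a-b)[1::-1])))
for z in(.117,.122):
  for p in((150,228),(185,240),(168,235)):
    d=(f(*p,z)-r)[:2]; print('mark',np.linalg.norm(d),np.degrees(np.arctan2(d[1],d[0])))
p=f(632,348,.115);print('peg',p,np.linalg.norm((p-w)[:2]),np.degrees(np.arctan2(*(p-w)[1::-1])),'pot',f(436,285,.125))
# scene view: ring ellipse, bar ends top corners, peg top
print('scene ring',f2(405,285,.122),'bar top',f2(358,205,.172),f2(455,163,.172),'peg',f2(236,66,.115),'pot',f2(300,152,.125))
```

```text
wheel [0.52720627 0.02785801 0.065     ] ring [0.54714661 0.12005916 0.122     ] bar [0.54706532 0.12088449 0.165     ] [ 0.04609115 -0.00844096  0.        ]
dist 0.09433275760524579 stand yaw -12.203408727736345 bar yaw -10.37793593942443
mark 0.030791507862325675 68.77564114568361
mark 0.015295108302650509 67.79333351207544
mark 0.022695688436527164 69.27071972762234
mark 0.030275160796425057 69.35547432739278
mark 0.014843025129925741 68.95056445706564
mark 0.0222181274132786 70.06933263284952
peg [ 0.50380063 -0.05192733  0.115     ] 0.08314760355824223 -106.34945568205481 pot [0.53139028 0.02993938 0.125     ]
scene ring [0.55567885 0.13440686 0.122     ] bar top [0.57686768 0.1250677  0.172     ] [0.52564845 0.12947024 0.172     ] peg [ 0.50537748 -0.04746357  0.115     ] pot [0.53343965 0.03581583 0.125     ]
```

Call:
servo_tool(
  motion=[
    [[-0.484,-0.341,0],[0,0,-7],0],
    [[-0.484,-0.341,0],[0,0,-7],0],
    [[-0.484,-0.341,0],[0,0,-7],0],
    [[-0.484,-0.341,0],[0,0,-7],0],
    [[-0.484,-0.341,0],[0,0,-7],0],
  ],
)

```text
time: 0.72
ee_pos: [0.3181, 0.4266, 0.2314]
orientation: [[-0.982, 0.189, 0.0], [0.189, 0.982, 0.0], [-0.0, 0.0, -1.0]]
ft_force: [0.5, 0.0, 0.5]
grip_width: 0.0858
finger_force: 0.0
```

```bash
cat >> h.py <<'E'
def go(p,yaw):
    "tool-frame shift to TCP p, and turn to tool-down with tool y at world yaw (deg)"
    from scipy.spatial.transform import Rotation as R
    o=get_obs(); M=np.array(o['orientation']); t=np.radians(yaw)
    y=np.array([np.cos(t),np.sin(t),0]); z=np.array([0,0,-1.]); T=np.c_[np.cross(y,z),y,z]
    print('t',o['time'],'tcp',np.round(o['ee_pos'],4),'yaw',np.degrees(np.arctan2(M[1,1],M[0,1])).round(2),'j6',round(o['joint_positions'][5],3),'F',np.round(o['ft_force'],2),'M',np.round(o['moment'],3),'w',o['grip_width'])
    print('shift',np.round(M.T@(np.array(p)-o['ee_pos']),4),'turn',np.round(R.from_matrix(M.T@T).as_rotvec(degrees=True),2))
E
python3 -c "
from h import *
go([.547,.120,.21],79)"
```

```text
t 0.7167 tcp [0.3181 0.4266 0.2314] yaw 79.13 j6 0.998 F [0.54 0.01 0.47] M [ 0.02   0.003 -0.017] w 0.08575855168322725
shift [-0.2826 -0.2579  0.0214] turn [0.01 0.02 0.13]
```

Call:
servo_tool(
  motion=[
    [[-0.283,-0.258,0],[0,0,0],0],
    [[-0.283,-0.258,0],[0,0,0],0],
    [[-0.283,-0.258,0],[0,0,0],0],
    [[-0.283,-0.258,0],[0,0,0],0],
    [[-0.283,-0.258,0],[0,0,0],0],
  ],
)

```text
time: 1.13
ee_pos: [0.4429, 0.2593, 0.2316]
orientation: [[-0.982, 0.189, 0.001], [0.189, 0.982, 0.0], [-0.001, 0.0, -1.0]]
ft_force: [1.5, 0.7, -0.3]
grip_width: 0.0855
finger_force: 0.0
```

```bash
python3 -c "
from h import *
go([.547,.120,.21],79)"
```

```text
t 1.1333 tcp [0.4429 0.2593 0.2316] yaw 79.08 j6 0.594 F [ 1.51  0.73 -0.3 ] M [ 0.06  -0.046 -0.004] w 0.08553759109978355
shift [-0.1286 -0.1171  0.0216] turn [0.03 0.03 0.08]
```

Call:
servo_tool(
  motion=[
    [[-0.128,-0.117,0],[0,0,0],0],
    [[-0.128,-0.117,0],[0,0,0],0],
    [[-0.128,-0.117,0],[0,0,0],0],
    [[-0.128,-0.117,0.0],[0,0,0],0],
    [[-0.128,-0.117,0.02],[0,0,0],0],
  ],
)

```text
time: 1.55
ee_pos: [0.5527, 0.1174, 0.2154]
orientation: [[-0.981, 0.195, 0.012], [0.195, 0.981, -0.001], [-0.012, 0.001, -1.0]]
ft_force: [0.4, 0.9, 0.4]
grip_width: 0.0855
finger_force: 0.0
```

```bash
python3 -c "
from h import *
snap('scene'); go([.548,.121,.142],79)
s=snap('scene'); cv2.imwrite('pics/s2.png',cv2.resize(s['color'][110:270,230:400,::-1],None,fx=3.7,fy=3.7,interpolation=cv2.INTER_CUBIC))"
```

```text
t 1.6 tcp [0.548  0.1181 0.2088] yaw 78.76 j6 0.294 F [-0.5  -1.16 -2.86] M [-0.006  0.084 -0.009] w 0.08548513344246483
shift [0.0006 0.003  0.0668] turn [-0.07  0.04 -0.24]
```

View pics/s2.png

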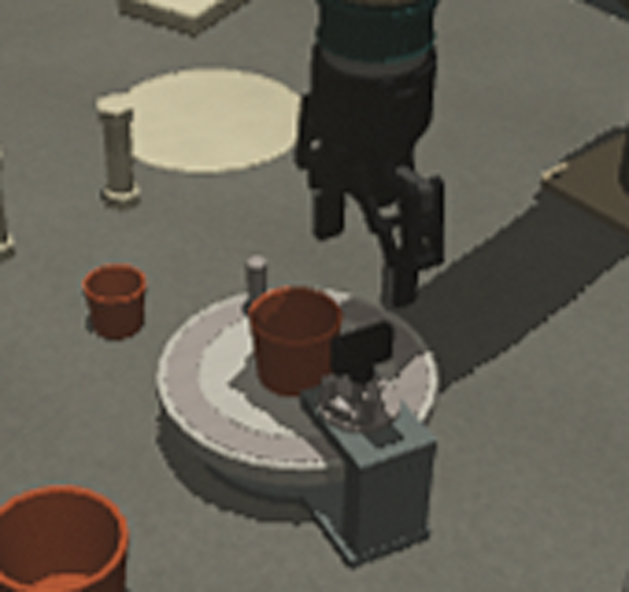

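The gripper straddles the bar, one finger each side, clear of the pot. I'll descend and close.

Call:
servo_tool(
  motion=[
    [[0,0.003,0.035],[0,0,0],0],
    [[0,0.003,0.062],[0,0,0],0],
    [[0,0.003,0.067],[0,0,0],0],
    [[0,0.003,0.067],[0,0,0],0.4],
    [[0,0.003,0.067],[0,0,0],0.6],
  ],
  squeeze=40,
)

```text
time: 2.07
ee_pos: [0.5461, 0.1256, 0.1453]
orientation: [[-0.982, 0.188, 0.0], [0.188, 0.982, 0.0], [-0.0, 0.0, -1.0]]
ft_force: [0.8, 0.4, -0.5]
grip_width: 0.0636
finger_force: 0.0
```

Call:
servo_tool(
  motion=[
    [[0,0,0],[0,0,0],0.8],
    [[0,0,0],[0,0,0],1],
    [[0,0,0],[0,0,0],1],
    [[0,0,0],[0,0,0],1],
    [[0,0,0],[0,0,0],1],
  ],
)

```text
time: 2.48
ee_pos: [0.5468, 0.1238, 0.1458]
orientation: [[-0.982, 0.19, 0.002], [0.19, 0.982, -0.003], [-0.002, -0.003, -1.0]]
ft_force: [-1.3, -4.7, 6.0]
grip_width: 0.011
finger_force: 40.7
```

```bash
python3 -c "
from h import *
go([.548,.121,.158],79)"
```

```text
t 2.4833 tcp [0.5468 0.1238 0.1458] yaw 79.05 j6 0.3 F [-1.32 -4.75  5.97] M [-0.899  0.361 -0.016] w 0.011032064374928886
shift [-0.0017 -0.0025 -0.0122] turn [-0.15  0.14  0.05]
```

Call:
servo_tool(
  motion=[
    [[0,-0.002,0],[0,0,0],1],
    [[0,-0.002,0],[0,0,0],1],
    [[0,-0.002,-0.003],[0,0,0],1],
    [[0,-0.002,-0.006],[0,0,0],1],
    [[0,-0.002,-0.006],[0,0,0],1],
  ],
)

```text
time: 2.9
ee_pos: [0.5465, 0.1234, 0.1497]
orientation: [[-0.982, 0.189, 0.001], [0.189, 0.982, 0.001], [-0.001, 0.001, -1.0]]
ft_force: [5.1, 2.0, -8.3]
grip_width: 0.0112
finger_force: 39.1
```

```bash
python3 -c "
from h import *
go([.548,.121,.158],79)"
```

```text
t 2.9 tcp [0.5465 0.1234 0.1497] yaw 79.08 j6 0.297 F [ 5.1   2.   -8.28] M [ 0.409 -1.227  0.004] w 0.011208373722563097
shift [-0.0019 -0.0021 -0.0083] turn [0.09 0.06 0.08]
```

Call:
servo_tool(
  motion=[
    [[-0.001,0,-0.004],[0,0,0],1],
    [[-0.001,0,-0.007],[0,0,0],1],
    [[-0.001,0,-0.01],[0,0,0],1],
    [[-0.001,0,-0.012],[0,0,0],1],
    [[-0.001,0,-0.012],[0,0,0],1],
  ],
)

```text
time: 3.32
ee_pos: [0.5465, 0.1233, 0.1607]
orientation: [[-0.982, 0.189, -0.001], [0.189, 0.982, 0.001], [0.001, 0.001, -1.0]]
ft_force: [5.5, 1.9, -10.8]
grip_width: 0.011
finger_force: 38.9
```

```bash
python3 -c "
from h import *
go([.548,.121,.158],79)"
```

```text
t 3.3167 tcp [0.5465 0.1233 0.1607] yaw 79.09 j6 0.296 F [  5.53   1.88 -10.78] M [ 0.599 -1.164 -0.042] w 0.010980861089490732
shift [-0.0019 -0.002   0.0027] turn [ 0.07 -0.07  0.09]
```

Call:
servo_tool(
  motion=[
    [[0,0,0],[0,0,-5],1],
    [[0,0,0],[0,0,-10],1],
    [[0,0,0],[0,0,-15],1],
    [[0,0,0],[0,0,-20],1],
    [[0,0,0],[0,0,-20],1],
  ],
)

```text
time: 3.73
ee_pos: [0.5465, 0.1229, 0.1603]
orientation: [[-0.987, -0.161, -0.001], [-0.161, 0.987, 0.0], [0.001, 0.001, -1.0]]
ft_force: [4.9, 1.0, -11.6]
grip_width: 0.011
finger_force: 39.0
```

```bash
python3 -c "
from h import *
go([.548,.121,.158],79)"
```

```text
t 3.7333 tcp [0.5465 0.1229 0.1603] yaw 99.25 j6 -0.056 F [  4.92   1.01 -11.58] M [ 0.39  -1.217 -0.032] w 0.01099497337791087
shift [-0.0012 -0.0021  0.0023] turn [ 2.000e-02 -8.000e-02  2.025e+01]
```

Call:
servo_tool(
  motion=[
    [[0,0,0],[0,0,-6],1],
    [[0,0,0],[0,0,-12],1],
    [[0,0,0],[0,0,-18],1],
    [[0,0,0],[0,0,-23],1],
    [[0,0,0],[0,0,-23],1],
  ],
)

```text
time: 4.15
ee_pos: [0.5466, 0.1225, 0.1603]
orientation: [[-0.846, -0.533, -0.001], [-0.533, 0.846, -0.001], [0.001, -0.0, -1.0]]
ft_force: [6.0, 0.1, -11.5]
grip_width: 0.0115
finger_force: 39.0
```

Call:
servo_tool(
  motion=[
    [[0,0,0.001],[0,0,0],1],
    [[0,0,0.002],[0,0,0],1],
    [[0,0,0.003],[0,0,0],1],
    [[0,0,0.003],[0,0,0],1],
    [[0,0,0.003],[0,0,0],1],
  ],
)

```text
time: 4.57
ee_pos: [0.5466, 0.1225, 0.1588]
orientation: [[-0.847, -0.531, -0.0], [-0.531, 0.847, -0.001], [0.001, -0.0, -1.0]]
ft_force: [4.5, 0.2, -9.2]
grip_width: 0.0116
finger_force: 39.4
```

```bash
python3 -c "
from h import *
go([.548,.121,.158],79)"
```

```text
t 4.5667 tcp [0.5466 0.1225 0.1588] yaw 122.07 j6 -0.454 F [ 4.49  0.2  -9.22] M [-0.088 -1.03  -0.037] w 0.011610927180606294
shift [-0.0004 -0.002   0.0008] turn [-3.000e-02 -3.000e-02  4.307e+01]
```

Call:
servo_tool(
  motion=[
    [[0,0,0.001],[0,0,0],1],
    [[0,0,0.002],[0,0,0],1],
    [[0,0,0.002],[0,0,-3],1],
    [[0,0,0.002],[0,0,-6],1],
    [[0,0,0.002],[0,0,-6],1],
  ],
)

```text
time: 4.98
ee_pos: [0.5466, 0.1225, 0.157]
orientation: [[-0.786, -0.618, 0.0], [-0.618, 0.786, -0.001], [0.0, -0.001, -1.0]]
ft_force: [4.4, -1.0, -8.8]
grip_width: 0.0113
finger_force: 39.6
```

Call:
servo_tool(
  motion=[
    [[0,0,0],[0,0,-0.5],1],
    [[0,0,0],[0,0,-1],1],
    [[0,0,0],[0,0,-1.5],1],
    [[0,0,0],[0,0,-2],1],
    [[0,0,0],[0,0,-2],1],
  ],
)

```text
time: 5.4
ee_pos: [0.5467, 0.1224, 0.1569]
orientation: [[-0.765, -0.644, -0.0], [-0.644, 0.765, -0.001], [0.001, -0.0, -1.0]]
ft_force: [4.1, -1.5, -9.7]
grip_width: 0.0111
finger_force: 39.3
```

```bash
python3 -c "
from h import *
go([.548,.121,.158],79)"
```

```text
t 5.4 tcp [0.5467 0.1224 0.1569] yaw 130.07 j6 -0.594 F [ 4.12 -1.51 -9.73] M [-0.51  -1.095  0.056] w 0.011057319781050966
shift [-0.0001 -0.002  -0.0011] turn [-4.000e-02 -3.000e-02  5.107e+01]
```

Call:
servo_tool(
  motion=[
    [[0,0,0.001],[0,0,0],1],
    [[0,0,0.002],[0,0,0],1],
    [[0,0,0.002],[0,0,0],1],
    [[0,0,0.002],[0,0,0],1],
    [[0,0,0.002],[0,0,0],1],
  ],
)

```text
time: 5.82
ee_pos: [0.5467, 0.1225, 0.155]
orientation: [[-0.765, -0.644, -0.0], [-0.644, 0.765, -0.001], [0.001, -0.0, -1.0]]
ft_force: [4.8, -2.3, -9.3]
grip_width: 0.0115
finger_force: 39.3
```

```bash
python3 -c "
from h import *
s=snap('scene'); cv2.imwrite('pics/s3.png',cv2.resize(s['color'][150:260,270:380,::-1],None,fx=5.4,fy=5.4,interpolation=cv2.INTER_CUBIC))
go([.548,.121,.158],79)"
```

```text
t 5.8667 tcp [0.5467 0.1225 0.155 ] yaw 130.06 j6 -0.594 F [ 4.97 -2.24 -9.39] M [-0.677 -0.995  0.038] w 0.011537789757227895
shift [-0.0001 -0.002  -0.003 ] turn [-4.000e-02 -2.000e-02  5.106e+01]
```

View pics/s3.png

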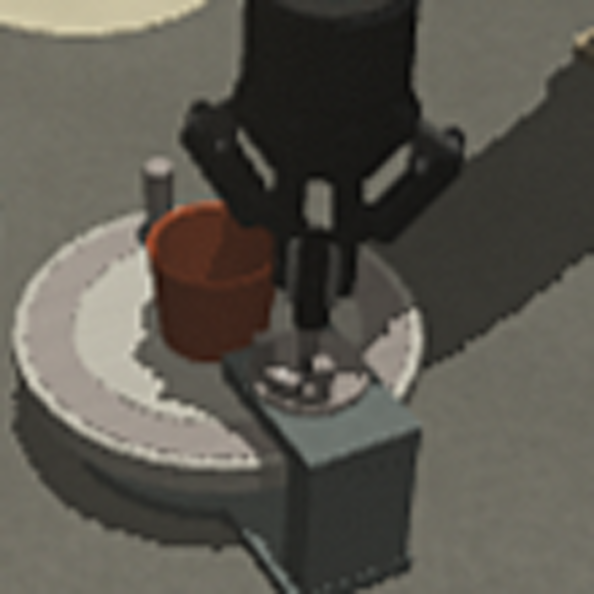

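Call:
servo_tool(
  motion=[
    [[0,0,0.001],[0,0,0],1],
    [[0,0,0.0015],[0,0,0],1],
    [[0,0,0.0015],[0,0,0],1],
    [[0,0,0.0015],[0,0,0],1],
    [[0,0,0.0015],[0,0,0],1],
  ],
)

```text
time: 6.28
ee_pos: [0.5467, 0.1225, 0.1538]
orientation: [[-0.765, -0.644, 0.0], [-0.644, 0.765, -0.001], [0.0, -0.001, -1.0]]
ft_force: [3.1, -3.6, -7.7]
grip_width: 0.0112
finger_force: 39.6
```

```bash
python3 -c "
from h import *
s=snap('scene')
for z in (.122,.14,.145,.15,.155,.16,.172): print(z,(proj(s,[.5467,.1225,z])-[270,150])*5.4)
go([.548,.121,.158],79)"
```

```text
0.122 [308.00924006 344.52334463]
0.14 [309.69112185 316.40755881]
0.145 [310.16531262 308.4805772 ]
0.15 [310.64260318 300.50177672]
0.155 [311.12302404 292.47064761]
0.16 [311.60660608 284.38667337]
0.172 [312.78028881 264.76638107]
t 6.3333 tcp [0.5467 0.1225 0.1538] yaw 130.07 j6 -0.594 F [ 4.06 -4.66 -7.26] M [-0.796 -0.875  0.083] w 0.011669816743805109
shift [-0.     -0.002  -0.0042] turn [-4.000e-02 -1.000e-02  5.107e+01]
```

```bash
python3 -c "
from h import *
s=snap('scene')
for z in (.148,.150,.152,.154,.156,.158): print(z,((proj(s,[.5467+.0176,.1225+.0148,z])-[270,150])*5.4).round(1))
im=s['color']; print(im[200:216,327].mean(1).round(0), im[200:216,328].mean(1).round(0))"
```

```text
0.148 [303.5 333.9]
0.15 [303.7 330.7]
0.152 [303.9 327.5]
0.154 [304.1 324.2]
0.156 [304.2 321. ]
0.158 [304.4 317.8]
[24. 24. 23. 22. 24. 24. 24. 22. 24. 23. 20. 36. 50. 54. 52. 49.] [25. 23. 24. 22. 24. 22. 23. 23. 23. 23. 20. 33. 48. 50. 47. 59.]
```

Call:
servo_tool(
  motion=[
    [[0,0,0],[0,0,-0.5],1],
    [[0,0,0],[0,0,-1],1],
    [[0,0,0],[0,0,-1.5],1],
    [[0,0,0],[0,0,-2],1],
    [[0,0,0],[0,0,-2],1],
  ],
)

```text
time: 6.8
ee_pos: [0.5467, 0.1224, 0.1538]
orientation: [[-0.742, -0.67, 0.0], [-0.67, 0.742, -0.001], [0.0, -0.001, -1.0]]
ft_force: [3.6, -4.1, -7.8]
grip_width: 0.0114
finger_force: 39.6
```

```bash
python3 -c "
from h import *
go([.548,.121,.158],79)"
```

```text
t 6.8 tcp [0.5467 0.1224 0.1538] yaw 132.07 j6 -0.629 F [ 3.65 -4.14 -7.8 ] M [-0.748 -0.946 -0.011] w 0.011441419320650431
shift [ 0.     -0.0019 -0.0042] turn [-5.000e-02 -1.000e-02  5.307e+01]
```

Call:
servo_tool(
  motion=[
    [[0,0,0],[0,0,-0.3],1],
    [[0,0,0],[0,0,-0.6],1],
    [[0,0,0],[0,0,-1],1],
    [[0,0,0],[0,0,-1],1],
  ],
)

```text
time: 7.13
ee_pos: [0.5467, 0.1224, 0.1538]
orientation: [[-0.731, -0.683, 0.0], [-0.683, 0.731, -0.001], [0.001, -0.001, -1.0]]
ft_force: [3.6, -3.7, -7.3]
grip_width: 0.0113
finger_force: 39.6
```

```bash
python3 -c "
from h import *
go([.548,.121,.158],79)"
```

```text
t 7.1333 tcp [0.5467 0.1224 0.1538] yaw 133.06 j6 -0.646 F [ 3.6  -3.71 -7.28] M [-0.794 -0.853  0.003] w 0.011348647030172156
shift [ 0.     -0.0019 -0.0042] turn [-5.000e-02 -1.000e-02  5.406e+01]
```

Call:
servo_tool(
  motion=[
    [[0,0,0],[0,0,-0.3],1],
    [[0,0,0],[0,0,-0.6],1],
    [[0,0,0],[0,0,-1],1],
    [[0,0,0],[0,0,-1],1],
  ],
)

```text
time: 7.47
ee_pos: [0.5468, 0.1224, 0.1538]
orientation: [[-0.719, -0.695, 0.0], [-0.695, 0.719, -0.001], [0.001, -0.001, -1.0]]
ft_force: [4.4, -4.1, -8.2]
grip_width: 0.0114
finger_force: 39.6
```

```bash
python3 -c "
from h import *
go([.548,.121,.158],79)"
```

```text
t 7.4667 tcp [0.5468 0.1224 0.1538] yaw 134.06 j6 -0.664 F [ 4.39 -4.14 -8.17] M [-0.796 -0.926 -0.017] w 0.011388269321021502
shift [ 0.0001 -0.0019 -0.0042] turn [-5.000e-02 -1.000e-02  5.506e+01]
```

Call:
servo_tool(
  motion=[
    [[0,0,0],[0,0,-0.3],1],
    [[0,0,0],[0,0,-0.6],1],
    [[0,0,0],[0,0,-1],1],
    [[0,0,0],[0,0,-1],1],
  ],
)

```text
time: 7.8
ee_pos: [0.5468, 0.1224, 0.1538]
orientation: [[-0.706, -0.708, 0.0], [-0.708, 0.706, -0.001], [0.001, -0.001, -1.0]]
ft_force: [3.5, -3.3, -8.4]
grip_width: 0.0113
finger_force: 39.6
```

```bash
python3 -c "
from h import *
go([.548,.121,.158],79)"
```

```text
t 7.8 tcp [0.5468 0.1224 0.1538] yaw 135.06 j6 -0.681 F [ 3.51 -3.3  -8.41] M [-0.787 -0.908 -0.016] w 0.011287556345230319
shift [ 0.0001 -0.0018 -0.0042] turn [-6.000e-02 -1.000e-02  5.606e+01]
```

Call:
servo_tool(
  motion=[
    [[0,0,0],[0,0,-0.3],1],
    [[0,0,0],[0,0,-0.6],1],
    [[0,0,0],[0,0,-1],1],
    [[0,0,0],[0,0,-1],1],
  ],
)

```text
time: 8.13
ee_pos: [0.5468, 0.1223, 0.1538]
orientation: [[-0.694, -0.72, 0.0], [-0.72, 0.694, -0.001], [0.001, -0.001, -1.0]]
ft_force: [3.7, -4.2, -7.9]
grip_width: 0.0112
finger_force: 39.6
```

```bash
python3 -c "
from h import *
go([.548,.121,.158],79)"
```

```text
t 8.1333 tcp [0.5468 0.1223 0.1538] yaw 136.06 j6 -0.699 F [ 3.66 -4.18 -7.92] M [-0.81  -0.903 -0.013] w 0.011172643983284825
shift [ 0.0001 -0.0018 -0.0042] turn [-6.000e-02 -1.000e-02  5.706e+01]
```

Call:
servo_tool(
  motion=[
    [[0,0,0],[0,0,-0.3],1],
    [[0,0,0],[0,0,-0.6],1],
    [[0,0,0],[0,0,-1],1],
    [[0,0,0],[0,0,-1],1],
  ],
)

```text
time: 8.47
ee_pos: [0.5468, 0.1223, 0.1538]
orientation: [[-0.681, -0.732, 0.0], [-0.732, 0.681, -0.001], [0.001, -0.001, -1.0]]
ft_force: [4.2, -4.1, -7.5]
grip_width: 0.0114
finger_force: 39.6
```

```bash
python3 -c "
from h import *
go([.548,.121,.158],79)"
```

```text
t 8.4667 tcp [0.5468 0.1223 0.1538] yaw 137.05 j6 -0.716 F [ 4.22 -4.05 -7.55] M [-0.851 -0.916 -0.032] w 0.011431113060075203
shift [ 0.0002 -0.0018 -0.0042] turn [-6.000e-02 -1.000e-02  5.805e+01]
```

Call:
servo_tool(
  motion=[
    [[0,0,0.0005],[0,0,0],1],
    [[0,0,0.001],[0,0,0],1],
    [[0,0,0.0015],[0,0,0],1],
    [[0,0,0.0015],[0,0,0],1],
    [[0,0,0.0015],[0,0,0],1],
  ],
)

```text
time: 8.88
ee_pos: [0.5468, 0.1223, 0.1534]
orientation: [[-0.681, -0.732, 0.001], [-0.732, 0.681, -0.001], [0.0, -0.001, -1.0]]
ft_force: [1.4, -5.0, -0.6]
grip_width: 0.0114
finger_force: 40.7
```

```bash
python3 -c "
from h import *
go([.548,.121,.158],79)"
```

```text
t 8.8833 tcp [0.5468 0.1223 0.1534] yaw 137.05 j6 -0.716 F [ 1.4  -4.97 -0.6 ] M [-1.029 -0.309 -0.068] w 0.011368993145519589
shift [ 0.0002 -0.0017 -0.0046] turn [-7.000e-02  2.000e-02  5.805e+01]
```

Call:
servo_tool(
  motion=[
    [[0,0,0],[0,0,-0.5],1],
    [[0,0,0],[0,0,-1],1],
    [[0,0,0],[0,0,-1.5],1],
    [[0,0,0],[0,0,-1.5],1],
  ],
)

```text
time: 9.22
ee_pos: [0.5469, 0.1222, 0.1535]
orientation: [[-0.662, -0.75, 0.001], [-0.75, 0.662, -0.001], [0.0, -0.001, -1.0]]
ft_force: [2.4, -5.2, -0.2]
grip_width: 0.0114
finger_force: 40.6
```

```bash
python3 -c "
from h import *
go([.548,.121,.158],79)"
```

```text
t 9.2167 tcp [0.5469 0.1222 0.1535] yaw 138.55 j6 -0.742 F [ 2.37 -5.2  -0.24] M [-1.092 -0.303 -0.073] w 0.011378211963004979
shift [ 0.0002 -0.0017 -0.0045] turn [-8.000e-02  2.000e-02  5.955e+01]
```

Call:
servo_tool(
  motion=[
    [[0,0,0],[0,0,-0.5],1],
    [[0,0,0],[0,0,-1],1],
    [[0,0,0],[0,0,-1.5],1],
    [[0,0,0],[0,0,-1.5],1],
  ],
)

```text
time: 9.55
ee_pos: [0.547, 0.1222, 0.1535]
orientation: [[-0.643, -0.766, 0.001], [-0.766, 0.643, -0.001], [0.0, -0.001, -1.0]]
ft_force: [1.6, -5.0, -0.2]
grip_width: 0.0118
finger_force: 40.7
```

```bash
python3 -c "
from h import *
go([.548,.121,.158],79)"
```

```text
t 9.55 tcp [0.547  0.1222 0.1535] yaw 140.02 j6 -0.768 F [ 1.59 -4.96 -0.21] M [-1.076 -0.353 -0.194] w 0.011777804225210452
shift [ 0.0003 -0.0016 -0.0045] turn [-9.000e-02  3.000e-02  6.102e+01]
```

Call:
servo_tool(
  motion=[
    [[0,0,0],[0,0,-0.3],1],
    [[0,0,0],[0,0,-0.6],1],
    [[0,0,0],[0,0,-0.6],1],
  ],
)

```text
time: 9.8
ee_pos: [0.547, 0.1221, 0.1535]
orientation: [[-0.635, -0.773, 0.001], [-0.773, 0.635, -0.001], [0.0, -0.002, -1.0]]
ft_force: [1.6, -5.2, -0.3]
grip_width: 0.0113
finger_force: 40.8
```

```bash
python3 -c "
from h import *
go([.548,.121,.158],79)"
```

```text
t 9.8 tcp [0.547  0.1221 0.1535] yaw 140.59 j6 -0.778 F [ 1.64 -5.18 -0.29] M [-1.092 -0.379 -0.4  ] w 0.011333958966027662
shift [ 0.0003 -0.0015 -0.0045] turn [-9.000e-02  3.000e-02  6.159e+01]
```

Call:
servo_tool(
  motion=[
    [[0,0,0],[0,0,1],1],
    [[0,0,0],[0,0,2],1],
    [[0,0,0],[0,0,3],1],
    [[0,0,0],[0,0,4],1],
    [[0,0,0],[0,0,4],1],
  ],
)

```text
time: 10.22
ee_pos: [0.5468, 0.1223, 0.1534]
orientation: [[-0.687, -0.727, 0.001], [-0.727, 0.687, -0.001], [0.0, -0.001, -1.0]]
ft_force: [1.3, -4.6, -0.5]
grip_width: 0.0111
finger_force: 40.6
```

```bash
python3 -c "
from h import *
go([.548,.121,.158],79)"
```

```text
t 10.2167 tcp [0.5468 0.1223 0.1534] yaw 136.63 j6 -0.708 F [ 1.28 -4.56 -0.49] M [-1.062 -0.338 -0.032] w 0.01105047833536344
shift [ 0.0002 -0.0018 -0.0046] turn [-7.000e-02  2.000e-02  5.763e+01]
```

Call:
servo_tool(
  motion=[
    [[0,0,0],[0,0,1],1],
    [[0,0,0],[0,0,2],1],
    [[0,0,0],[0,0,2.5],1],
    [[0,0,0],[0,0,2.5],1],
  ],
)

```text
time: 10.55
ee_pos: [0.5468, 0.1223, 0.1534]
orientation: [[-0.718, -0.696, 0.001], [-0.696, 0.718, -0.001], [0.0, -0.001, -1.0]]
ft_force: [0.1, -5.4, -0.4]
grip_width: 0.0111
finger_force: 40.7
```

```bash
python3 -c "
from h import *
go([.548,.121,.158],79)"
```

```text
t 10.55 tcp [0.5468 0.1223 0.1534] yaw 134.12 j6 -0.665 F [ 0.14 -5.39 -0.4 ] M [-1.041 -0.296 -0.101] w 0.011097851566641757
shift [ 0.0001 -0.0018 -0.0046] turn [-7.000e-02  2.000e-02  5.512e+01]
```

Call:
servo_tool(
  motion=[
    [[0,0,0],[0,0,0.5],1],
    [[0,0,0],[0,0,1],1],
    [[0,0,0],[0,0,1.5],1],
    [[0,0,0],[0,0,1.5],1],
  ],
)

```text
time: 10.88
ee_pos: [0.5468, 0.1224, 0.1534]
orientation: [[-0.736, -0.677, 0.001], [-0.677, 0.736, -0.001], [0.0, -0.001, -1.0]]
ft_force: [1.2, -5.0, -0.3]
grip_width: 0.0116
finger_force: 40.7
```

```bash
python3 -c "
from h import *
go([.548,.121,.158],79)"
```

```text
t 10.8833 tcp [0.5468 0.1224 0.1534] yaw 132.62 j6 -0.639 F [ 1.21 -5.03 -0.35] M [-1.068 -0.281 -0.058] w 0.011597377357658669
shift [ 0.     -0.0018 -0.0046] turn [-6.000e-02  2.000e-02  5.362e+01]
```

Call:
servo_tool(
  motion=[
    [[0,0,0],[0,0,0.5],1],
    [[0,0,0],[0,0,1],1],
    [[0,0,0],[0,0,1.5],1],
    [[0,0,0],[0,0,1.5],1],
  ],
)

```text
time: 11.22
ee_pos: [0.5467, 0.1225, 0.1533]
orientation: [[-0.753, -0.658, 0.0], [-0.658, 0.753, -0.001], [0.0, -0.001, -1.0]]
ft_force: [-0.4, -4.3, -0.5]
grip_width: 0.0112
finger_force: 40.8
```

```bash
python3 -c "
from h import *
go([.548,.121,.158],79)"
```

```text
t 11.2167 tcp [0.5467 0.1225 0.1533] yaw 131.14 j6 -0.613 F [-0.4  -4.26 -0.5 ] M [-1.055 -0.168  0.083] w 0.011152607495212094
shift [ 0.     -0.0019 -0.0047] turn [-5.000e-02  1.000e-02  5.214e+01]
```

Call:
servo_tool(
  motion=[
    [[0,0,0],[0,0,0.5],1],
    [[0,0,0],[0,0,1],1],
    [[0,0,0],[0,0,1],1],
  ],
)

```text
time: 11.47
ee_pos: [0.5467, 0.1225, 0.1534]
orientation: [[-0.764, -0.645, 0.0], [-0.645, 0.764, -0.001], [0.0, -0.001, -1.0]]
ft_force: [1.1, -5.1, 0.1]
grip_width: 0.0115
finger_force: 40.9
```

```bash
python3 -c "
from h import *
go([.548,.121,.158],79)"
```

```text
t 11.4667 tcp [0.5467 0.1225 0.1534] yaw 130.15 j6 -0.595 F [ 1.12 -5.1   0.08] M [-1.073 -0.185  0.061] w 0.011492035600620351
shift [-0.     -0.0019 -0.0046] turn [-5.000e-02  1.000e-02  5.115e+01]
```

Call:
servo_tool(
  motion=[
    [[0,0,0],[0,0,0.5],1],
    [[0,0,0],[0,0,1],1],
    [[0,0,0],[0,0,1],1],
  ],
)

```text
time: 11.72
ee_pos: [0.5467, 0.1226, 0.1534]
orientation: [[-0.775, -0.632, 0.0], [-0.632, 0.775, -0.001], [0.0, -0.001, -1.0]]
ft_force: [0.2, -5.3, 1.2]
grip_width: 0.011
finger_force: 41.0
```

```bash
python3 -c "
from h import *
go([.548,.121,.158],79)"
```

```text
t 11.7167 tcp [0.5467 0.1226 0.1534] yaw 129.18 j6 -0.578 F [ 0.24 -5.27  1.17] M [-0.995 -0.071  0.218] w 0.010976681861119525
shift [-0.     -0.002  -0.0046] turn [-4.000e-02  1.000e-02  5.018e+01]
```

Call:
servo_tool(
  motion=[
    [[0,0,0],[0,0,0.5],1],
    [[0,0,0],[0,0,1],1],
    [[0,0,0],[0,0,1],1],
  ],
)

```text
time: 11.97
ee_pos: [0.5467, 0.1226, 0.1533]
orientation: [[-0.786, -0.618, 0.0], [-0.618, 0.786, -0.001], [0.0, -0.001, -1.0]]
ft_force: [-0.7, -5.9, 3.6]
grip_width: 0.0111
finger_force: 41.2
```

```bash
python3 -c "
from h import *
go([.548,.121,.158],79)"
```

```text
t 11.9667 tcp [0.5467 0.1226 0.1533] yaw 128.18 j6 -0.561 F [-0.68 -5.87  3.57] M [-1.087 -0.031  0.299] w 0.011148762953845414
shift [-0.0001 -0.0021 -0.0047] turn [-4.000e-02  1.000e-02  4.918e+01]
```

Call:
servo_tool(
  motion=[
    [[0,0,0],[0,0,-2],1],
    [[0,0,0],[0,0,-4],1],
    [[0,0,0],[0,0,-6],1],
    [[0,0,0],[0,0,-6],1],
    [[0,0,0],[0,0,-6],1],
  ],
)

```text
time: 12.38
ee_pos: [0.5468, 0.1224, 0.1533]
orientation: [[-0.718, -0.697, 0.001], [-0.697, 0.718, -0.001], [0.0, -0.001, -1.0]]
ft_force: [-0.1, -4.6, 2.0]
grip_width: 0.0109
finger_force: 41.1
```

Call:
servo_tool(
  motion=[
    [[0,0,0],[0,0,0],0.8],
    [[0,0,0],[0,0,0],0.7],
    [[0,0,0],[0,0,0],0.55],
    [[0,0,0],[0,0,0],0.55],
    [[0,0,0],[0,0,0],0.55],
  ],
)

```text
time: 12.8
ee_pos: [0.5465, 0.1233, 0.1523]
orientation: [[-0.717, -0.697, -0.0], [-0.697, 0.717, 0.001], [-0.0, 0.001, -1.0]]
ft_force: [0.3, 0.3, 0.5]
grip_width: 0.0387
finger_force: 0.0
```

```bash
python3 -c "
from h import *
go([.548,.121,.24],79)"
```

```text
t 12.8 tcp [0.5465 0.1233 0.1523] yaw 134.2 j6 -0.665 F [0.27 0.28 0.48] M [ 0.006 -0.03  -0.012] w 0.0386774359225707
shift [ 0.0005 -0.0026 -0.0877] turn [ 6.00e-02 -1.00e-02  5.52e+01]
```

Call:
servo_tool(
  motion=[
    [[0,0,-0.02],[0,0,0],0.5],
    [[0,0,-0.05],[0,0,0],0.5],
    [[0,0,-0.088],[0,0,0],0.5],
    [[0.09,-0.05,-0.088],[0,0,-30],0.5],
    [[0.09,-0.05,-0.088],[0,0,-30],0.5],
  ],
)

```text
time: 13.22
ee_pos: [0.5272, 0.0495, 0.2438]
orientation: [[-0.53, -0.848, 0.007], [-0.848, 0.53, 0.0], [-0.004, -0.006, -1.0]]
ft_force: [-0.2, -0.9, -1.6]
grip_width: 0.0425
finger_force: 0.0
```

```bash
python3 -c "
from h import *
go([.505,-.053,.16],163.7)
s=snap('scene'); cv2.imwrite('pics/s4.png',cv2.resize(s['color'][150:260,260:370,::-1],None,fx=5.4,fy=5.4,interpolation=cv2.INTER_CUBIC))"
```

```text
t 13.2167 tcp [0.5272 0.0495 0.2438] yaw 147.97 j6 -1.041 F [-0.25 -0.93 -1.63] M [-0.106 -0.007  0.019] w 0.042467235315233644
shift [ 0.0991 -0.0351  0.0836] turn [ -0.37   0.19 -15.73]
```

View pics/s4.png

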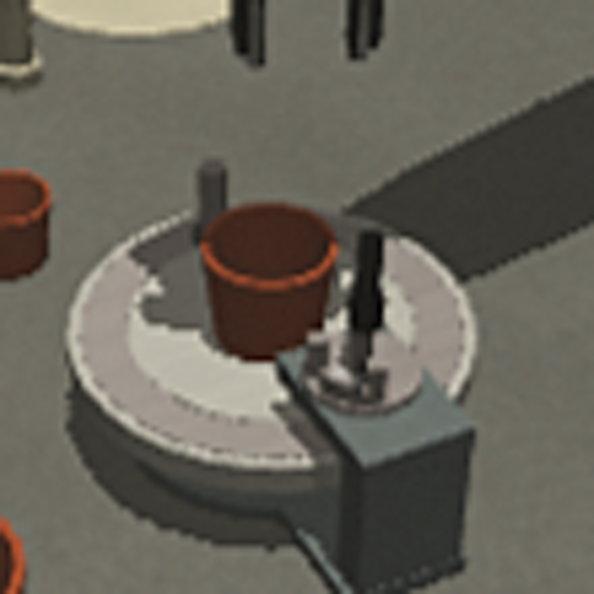

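The bar stays up and twisted with nothing holding it (underside at crop (365,328), about 9 mm of lift). The pot is still centred. On to the peg.

Call:
servo_tool(
  motion=[
    [[0.099,-0.035,0.05],[0,0,-15.7],0.5],
    [[0.099,-0.035,0.05],[0,0,-15.7],0.5],
    [[0.099,-0.035,0.05],[0,0,-15.7],0.5],
    [[0.099,-0.035,0.08],[0,0,-15.7],0.5],
    [[0.099,-0.035,0.08],[0,0,-15.7],0.5],
  ],
)

```text
time: 13.68
ee_pos: [0.4962, -0.0538, 0.1554]
orientation: [[-0.294, -0.956, -0.009], [-0.956, 0.294, 0.003], [-0.0, 0.01, -1.0]]
ft_force: [-0.7, 0.1, -0.9]
grip_width: 0.0426
finger_force: 0.0
```

```bash
python3 -c "
from h import *
go([.505,-.052,.078],163.7)"
```

```text
t 13.6833 tcp [ 0.4962 -0.0538  0.1554] yaw 162.9 j6 -1.51 F [-0.72  0.14 -0.93] M [ 0.013  0.023 -0.026] w 0.04263587555762694
shift [-0.0043 -0.0086  0.0773] turn [ 0.56  0.01 -0.8 ]
```

Call:
servo_tool(
  motion=[
    [[0,0,0],[0,0,0],0.5],
    [[0,0,0],[0,0,0],0.5],
  ],
)

```text
time: 13.85
ee_pos: [0.5014, -0.0528, 0.1612]
orientation: [[-0.29, -0.957, 0.001], [-0.957, 0.29, 0.0], [-0.001, -0.001, -1.0]]
ft_force: [-0.2, 0.7, 0.8]
grip_width: 0.0425
finger_force: 0.0
```

```bash
python3 -c "
from h import *
go([.505,-.051,.078],163.7)"
```

```text
t 13.85 tcp [ 0.5014 -0.0528  0.1612] yaw 163.16 j6 -1.51 F [-0.16  0.74  0.8 ] M [ 0.006 -0.031 -0.036] w 0.04248036124934214
shift [-0.0027 -0.0029  0.0832] turn [-0.03  0.04 -0.54]
```

Descend, then close gently.

Call:
servo_tool(
  motion=[
    [[-0.002,-0.003,0.04],[0,0,0],0.5],
    [[-0.002,-0.003,0.075],[0,0,0],0.5],
    [[-0.002,-0.003,0.083],[0,0,0],0.5],
    [[-0.002,-0.003,0.083],[0,0,0],0.5],
    [[-0.002,-0.003,0.083],[0,0,0],0.6],
  ],
  squeeze=20,
)

```text
time: 14.27
ee_pos: [0.5054, -0.0519, 0.0788]
orientation: [[-0.289, -0.957, 0.001], [-0.957, 0.289, -0.0], [-0.0, -0.001, -1.0]]
ft_force: [0.9, -0.5, 0.1]
grip_width: 0.0342
finger_force: 0.0
```

Call:
servo_tool(
  motion=[
    [[0,0,0],[0,0,0],0.7],
    [[0,0,0],[0,0,0],0.8],
    [[0,0,0],[0,0,0],1],
    [[0,0,0],[0,0,0],1],
    [[0,0,0],[0,0,0],1],
  ],
)

```text
time: 14.68
ee_pos: [0.5059, -0.0525, 0.0797]
orientation: [[-0.29, -0.957, 0.004], [-0.957, 0.29, -0.0], [-0.001, -0.004, -1.0]]
ft_force: [-1.6, 1.3, 6.6]
grip_width: 0.0154
finger_force: 20.5
```

```bash
python3 -c "
from h import *
go([.505,-.051,.078],163.7)"
```

```text
t 14.6833 tcp [ 0.5059 -0.0525  0.0797] yaw 163.13 j6 -1.507 F [-1.65  1.27  6.58] M [0.213 0.422 0.037] w 0.015414900731927927
shift [-0.0012  0.0013  0.0017] turn [-0.2   0.05 -0.57]
```

Call:
servo_tool(
  motion=[
    [[0,-0.003,0],[0,0,-2],1],
    [[-0.0003,-0.0074,0],[0,0,-5],1],
    [[-0.001,-0.0133,0],[0,0,-9],1],
    [[-0.0022,-0.0191,0],[0,0,-13],1],
    [[-0.0033,-0.0234,0],[0,0,-16],1],
  ],
)

```text
time: 15.1
ee_pos: [0.5293, -0.0555, 0.0797]
orientation: [[-0.012, -1.0, 0.003], [-1.0, 0.012, 0.002], [-0.002, -0.003, -1.0]]
ft_force: [-1.6, 3.2, 6.9]
grip_width: 0.0152
finger_force: 20.6
```

```bash
python3 -c "
from h import *
go([.505,-.051,.078],163.7)
p=get_obs()['ee_pos'];d=np.array(p[:2])-[.5287,.0291];print(np.linalg.norm(d),np.degrees(np.arctan2(d[1],d[0])))"
```

```text
t 15.1 tcp [ 0.5293 -0.0555  0.0797] yaw 179.31 j6 -1.786 F [-1.63  3.19  6.88] M [ 0.659  0.499 -0.014] w 0.015222428252962593
shift [-0.0042  0.0244  0.0016] turn [-0.18  0.12 15.61]
0.08460906791333068 -89.57744204951553
```

Call:
servo_tool(
  motion=[
    [[-0.0003,-0.0074,0],[0,0,-5],1],
    [[-0.0013,-0.0148,0],[0,0,-10],1],
    [[-0.0029,-0.022,0],[0,0,-15],1],
    [[-0.0051,-0.0291,0],[0,0,-20],1],
    [[-0.0073,-0.0346,0],[0,0,-24],1],
  ],
)

```text
time: 15.52
ee_pos: [0.5635, -0.048, 0.0796]
orientation: [[0.397, -0.918, 0.002], [-0.918, -0.397, 0.003], [-0.002, -0.003, -1.0]]
ft_force: [-3.4, 5.6, 9.8]
grip_width: 0.0157
finger_force: 20.7
```

Call:
servo_tool(
  motion=[
    [[-0.0003,-0.0074,0],[0,0,-5],1],
    [[-0.0013,-0.0148,0],[0,0,-10],1],
    [[-0.0029,-0.022,0],[0,0,-15],1],
    [[-0.0051,-0.0291,0],[0,0,-20],1],
    [[-0.0073,-0.0346,0],[0,0,-24],1],
  ],
)

```text
time: 15.93
ee_pos: [0.5917, -0.0279, 0.0796]
orientation: [[0.736, -0.677, 0.001], [-0.677, -0.736, 0.002], [-0.001, -0.002, -1.0]]
ft_force: [-5.7, 3.2, 9.4]
grip_width: 0.0153
finger_force: 20.7
```

```bash
python3 -c "
from h import *
go([.505,-.051,.078],163.7)
p=get_obs()['ee_pos'];d=np.array(p[:2])-[.5287,.0291];print(np.linalg.norm(d),np.degrees(np.arctan2(d[1],d[0])))"
```

```text
t 15.9333 tcp [ 0.5917 -0.0279  0.0796] yaw -132.64 j6 -2.554 F [-5.74  3.25  9.36] M [ 0.538  1.004 -0.1  ] w 0.015294145340758396
shift [-0.0481  0.0757  0.0015] turn [-0.07  0.1  63.66]
0.08490310657521433 -42.12685558532492
```

Call:
servo_tool(
  motion=[
    [[-0.0001,-0.0044,0],[0,0,-3],1],
    [[-0.0005,-0.0089,0],[0,0,-6],1],
    [[-0.0008,-0.0118,0],[0,0,-8],1],
    [[-0.0011,-0.0141,0],[0,0,-9.5],1],
    [[-0.0011,-0.0141,0],[0,0,-9.5],1],
  ],
)

```text
time: 16.35
ee_pos: [0.6004, -0.0165, 0.0797]
orientation: [[0.836, -0.549, 0.001], [-0.549, -0.836, 0.002], [-0.0, -0.003, -1.0]]
ft_force: [-3.6, 3.5, 8.2]
grip_width: 0.0152
finger_force: 20.6
```

Call:
servo_tool(
  motion=[
    [[0,-0.0007,0],[0,0,-0.5],1],
    [[0,-0.0015,0],[0,0,-1],1],
    [[0,-0.002,0],[0,0,-1.3],1],
    [[0,-0.002,0],[0,0,-1.3],1],
  ],
)

```text
time: 16.68
ee_pos: [0.6009, -0.0158, 0.0796]
orientation: [[0.847, -0.531, 0.0], [-0.531, -0.847, 0.001], [-0.0, -0.001, -1.0]]
ft_force: [-5.7, 1.1, 9.0]
grip_width: 0.0154
finger_force: 20.6
```

```bash
python3 -c "
from h import *
go([.505,-.051,.078],163.7)
p=get_obs()['ee_pos'];d=np.array(p[:2])-[.5287,.0291];print(np.linalg.norm(d),np.degrees(np.arctan2(d[1],d[0])))"
```

```text
t 16.6833 tcp [ 0.6009 -0.0158  0.0796] yaw -122.09 j6 -2.716 F [-5.7   1.12  8.98] M [ 0.312  1.113 -0.212] w 0.015436039117389439
shift [-0.0625  0.0807  0.0016] turn [-1.000e-02  4.000e-02  7.421e+01]
0.08502290219498763 -31.89483156310605
```

Call:
servo_tool(
  motion=[
    [[0,-0.0007,0],[0,0,-0.5],1],
    [[0,-0.0015,0],[0,0,-0.5],1],
    [[0,-0.002,0],[0,0,-0.5],1],
    [[0,-0.002,0],[0,0,-0.5],1],
  ],
)

```text
time: 17.02
ee_pos: [0.6008, -0.0158, 0.0796]
orientation: [[0.851, -0.525, -0.002], [-0.525, -0.851, -0.003], [-0.0, 0.004, -1.0]]
ft_force: [-8.1, -3.1, 11.6]
grip_width: 0.0155
finger_force: 21.0
```

```bash
python3 -c "
from h import *
go([.505,-.051,.078],163.7)
p=get_obs()['ee_pos'];d=np.array(p[:2])-[.5287,.0291];print(np.linalg.norm(d),np.degrees(np.arctan2(d[1],d[0])))"
```

```text
t 17.0167 tcp [ 0.6008 -0.0158  0.0796] yaw -121.66 j6 -2.721 F [-8.12 -3.06 11.57] M [-0.454  1.522 -0.135] w 0.01545027158243214
shift [-0.0631  0.0803  0.0019] turn [ 0.2  -0.12 74.64]
0.0849295425222093 -31.902263476775875
```

Call:
servo_tool(
  motion=[
    [[0,0,0],[0,0,0],0.75],
    [[0,0,0],[0,0,0],0.5],
    [[0,0,0],[0,0,0],0.5],
    [[0,0,0],[0,0,0],0.5],
    [[0,0,0],[0,0,0],0.5],
  ],
)

```text
time: 17.43
ee_pos: [0.6025, -0.0144, 0.0773]
orientation: [[0.852, -0.524, 0.0], [-0.524, -0.852, 0.0], [0.0, -0.0, -1.0]]
ft_force: [0.4, -1.2, -0.1]
grip_width: 0.0426
finger_force: 0.0
```

Call:
servo_tool(
  motion=[
    [[0,0,-0.02],[0,0,0],0.5],
    [[0,0,-0.06],[0,0,0],0.5],
    [[0,0,-0.1],[0,0,0],0.5],
    [[0.05,0,-0.14],[0,0,0],0.5],
    [[0.08,0,-0.14],[0,0,0],0.5],
  ],
)

```text
time: 17.85
ee_pos: [0.6653, -0.0516, 0.221]
orientation: [[0.853, -0.522, 0.006], [-0.522, -0.853, -0.001], [0.006, -0.003, -1.0]]
ft_force: [1.3, 0.8, 0.9]
grip_width: 0.0429
finger_force: 0.0
```

Call:
servo_tool(
  motion=[
    [[0.1,0,0],[0,0,0],0.5],
    [[0.1,0,0],[0,0,0],0.5],
    [[0.1,0,0],[0,0,0],0.5],
    [[0.1,0,0],[0,0,0],0.5],
    [[0.1,0,0],[0,0,0],0.5],
  ],
)

```text
time: 18.27
ee_pos: [0.7493, -0.1052, 0.2138]
orientation: [[0.852, -0.524, -0.002], [-0.524, -0.852, 0.001], [-0.002, 0.0, -1.0]]
ft_force: [-0.5, 0.3, -0.5]
grip_width: 0.0431
finger_force: 0.0
```

```bash
python3 -c "
from h import *
s=snap('scene');t=snap('top')
a=cv2.resize(s['color'][150:260,260:370,::-1],(395,395),interpolation=cv2.INTER_CUBIC)
b=cv2.resize(t['color'][180:290,205:315,::-1],(395,395),interpolation=cv2.INTER_CUBIC)
cv2.imwrite('pics/f.png',np.hstack([a,b])); cv2.imwrite('pics/ft.png',t['color'][:,:,::-1])
go([.7,-.1,.22],163.7)"
```

```text
t 18.3667 tcp [ 0.7482 -0.104   0.2147] yaw -121.55 j6 -2.815 F [ 0.24 -0.21 -0.37] M [ 0.003  0.031 -0.042] w 0.04246748487515405
shift [-0.0432  0.0218 -0.0052] turn [ 0.09  0.08 74.75]
```

View pics/f.png

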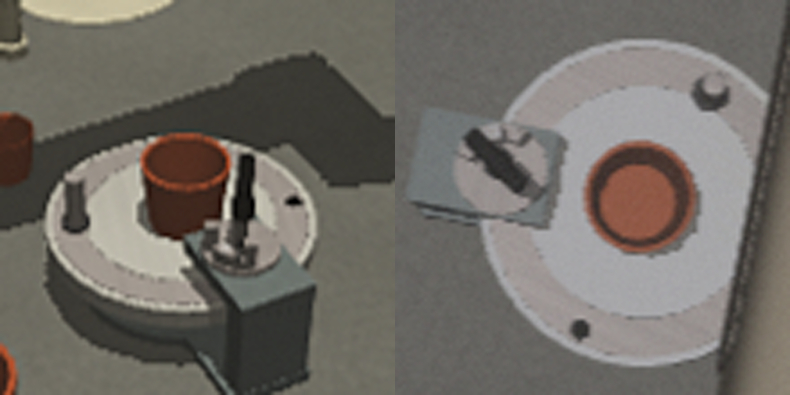

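View pics/ft.png

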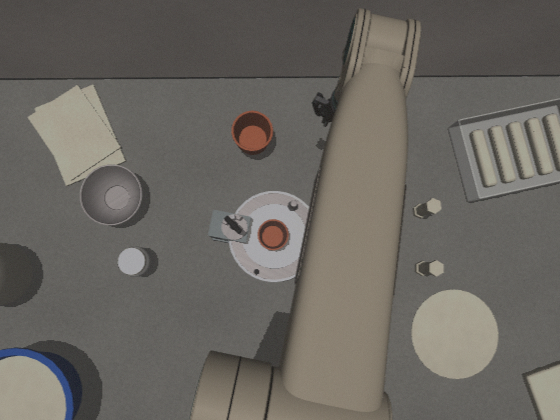

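The final views show the peg swung round to crop (712,88), the bar up and twisted at (495,160), and the pot upright in the middle. The bystanders haven't moved and the gripper is clear.

```bash
python3 -c "
from h import *
print(sign_off())"
```

```text
the job is handed in; nothing more can be done
None
```

The job is handed in: the plunger stays up by itself in its rest notch and has been let go. The wheel was swung counter-clockwise by its peg until it met its stop and released. The pot is still standing in the middle and the other things are where they were. It took about 18 s, and the twist stayed near 0.4 Nm at most.

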